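# Find and mark the balance point of a rooftop aerial's boom

## Robot

A 6-joint arm with a two-finger parallel gripper is mounted at the origin on the work surface. World frame = base frame: x ahead of the robot, y to its left, z up, the work surface at z = 0. Lengths are in m, angles in rad, forces in N, time in s.
With the tool pointing down it reaches from about 0.325 to 0.9 m from the base axis. Payload 6.1 kg.
Tool frame: the origin (TCP) lies at the very end of the fingers, on their centre line; the grasp point (between the pads) lies 19 mm behind it; z points along the fingers, y is the line along which they close (so a half turn about z gives the same grasp; the last joint's range is limited). The gripper opens to 85 mm and grips with 20 to 120 N. Pads are 22 mm wide; open, the fingers measure 114 mm over their backs; the gripper's body (76 mm by 85 mm) begins 54 mm behind the grasp point. The pads swing forward as they close: fully open they stand 13 mm farther back than shut.
Start: joints at [1.08, 0.22, 1.526, -0, 1.395, -0.126], TCP at [0.223, 0.584, 0.231] pointing down, gripper open.
Joint ranges: [-2.98, 2.98], [-0.91, 2.08], [0.09, 2.57], [-1.24, 4.39], [0.2, 2.65], [-2.68, 2.68]. Speed limits (rad/s): [2.57, 2.57, 3.01, 3.14, 3.14, 3.14].

## Interface

Orientations are given as a unit quaternion [w, x, y, z].
In Python, from workcell import * gives the robot as it stands.
- The arm moves only by the tool apply_moves, never from a script. Its arguments are lists of equal length, an entry for each row: "offset": the shift along the tool's x, y, z in cm, a list of three; "turn": the turn about the tool's z in degrees; "hand": the opening in per cent of the stroke, from 0 (shut) to 100 (fully open). A call has 1 to 20 rows; each row shifts and turns the commanded pose from where the row before left it, along the tool's axes as they then stand; what a row does not reach is not made up. A row lasts 1/12 s, in which the tool goes at most 41.7 mm and 7.16 degrees, less where a joint would pass 70% of its speed; a pose out of reach is approached as far as the arm can. A call is refused whole if a number of a shift passes 4.17 or a number of a turn 7.16, either way. A call with a gripper value outside its range is refused whole. The fingers move at their own pace and stop on an object; "newtons" is the grip in N (left out, the last holds). Time passes only in rows, so rows that do not move let the fingers close. It gives the time, the measured TCP pose, the force, the opening and the grip force at its end, in the units of the state.
- get_obs(): the state, without advancing time (a new reading comes with each control period).
- capture(name): name is "side" or "top"; returns a dict with "img" (400x640x3 uint8, red, green, blue), "fx", "fy", "cx", "cy" (pixels), "view" (4x4, takes a point from world to camera coordinates). Camera axes: x right, y up, looking along -z (the intrinsics and any distortion apply to the point x, -y, -z); pixel columns grow to the right and rows downward; lengths in m; the calibration is good to about 2 mm. A picture is of the moment at which its call begins. There is no depth.
- close_job(): hands the job in; it is judged then, once.
The state is a dict: "clock": time; "qpos": joint angles; "joint_velocities": joint speeds; "joint_efforts": joint torques, N m; "eef_pos": TCP position; "orientation": TCP orientation; "contact_force": force on the tool from outside, world axes, zero at the start; "wrist_torque": the same for the moment, N m; "width": opening from 0.0 (shut) to 1.0 (fully open); "gripper_force": force on a finger pad.
Only numpy, scipy, OpenCV 4.12 (cv2) and the standard library are available. Lean on these libraries where they do the work, as an engineer would, in place of code of your own. Each camera call takes 0.05 s, during which the arm holds its last target. There are 200 camera calls.

## Task

This aerial will be clamped to its mast at its balance point, so find and mark that point. Pushing gently and never lifting it off the bar in the vice, slide the aerial lengthways over the bar's edge towards the vice's screw until, left to itself, it only just tips nose down onto the low timber, with hardly any weight on its nose. Then gently press the large orange spring clip fully home on the boom, right above the edge it tipped on, and leave the aerial tipped there with the clip on, the other things on the desk undisturbed.

Things in the scene. Friction and masses are not known exactly. Their poses are not given: they have to be found in the camera images.
- vice: Small grey drill-press vice fixed to the desk, jaws 75 mm wide, 40 mm high. Origin on the desk under the middle of a flat steel bar that stands on edge in its jaws: 12 mm thick (along x), 70 mm long (along y), its flat top 52 mm above the desk. x runs along the vice's screw (screw and cross handle on the +x side), z up.
- bar_edge (a point): The edge to tip on: middle of the top edge of the steel bar on its +x (screw) side, 52 mm above the desk; axes as the vice's.
- tailrest: Timber block fixed on the desk on the vice's -x side, 150 (x, along the vice) x 115 x 52 mm: it packs the tail up level with the bar. Origin: centre of its underside.
- noserest: Low timber block fixed on the desk on the vice's +x side, 120 (x, along the vice) x 90 x 30 mm: it catches the nose when the aerial tips (about 0.09 rad, nose down). Origin: centre of its underside.
- boom: The aerial, 0.2 to 0.35 kg: a smooth aluminium square tube (boom) 20 x 20 x 420 mm; origin at the middle of its underside, x along it to the nose, z out of its top. It lies level on bar and tail block, nearly along the vice's x, free to slide and turn. Its balance point is unknown (the feed box's weight varies): somewhere from x = -62 to -20 mm, on bare tube.
- boom_tail (a point): Middle of the lower edge of the boom's tail end face (boom x = -210 mm); the plain 20 x 20 mm face can be pushed. While a tool pushes there, friction on the face can hold the tail down long after the balance point has passed the edge: nudge a few mm, draw back and see whether it tips.
- boom_nose (a point): Middle of the lower edge of the boom's nose end face (boom x = +210 mm). On top of the tube, 8 mm cross rods 136 to 165 mm long, centres 8 mm above it on black holders 18 mm long, at boom x = -197, -95, 55 and 185 mm.
- feed (a point): Centre of the underside of the black feed box on top of the boom (boom x = -146 mm); box 52 (x) x 46 x 26 mm, through it a loop of 6 mm rod 172 mm wide across the boom. More than 15 N from the gripper or 25 N from the clip would bend the aerial; sliding it takes 1 to 3 N.
- clip: Large orange spring clip, 48 mm high, standing mouth down. Origin: centre of its underside, z up, x along its channel. Crown plate 24 (x) x 36 x 5 mm, underside at z = 17 mm; gripping fin 24 (x) x 10 mm, z = 22 to 48 mm. Two sprung jaws, 17 mm apart, flared to 26 mm below, spread on the 20 mm tube: 4 to 8 N pushes it on, friction holds it. Home, its origin is 3 mm above the tube's underside.
- cup: Grey ceramic cup, 80 mm wide, 85 mm high; a bystander. Origin: centre of its underside.
- capacitor: Yellow plastic fan capacitor, 38 mm wide, standing upright 60 mm high; a bystander. Origin: centre of its underside.
- nutdriver: Steel nut driver with a black handle, 200 mm long, lying on the desk; a bystander. Origin: under its middle, x towards the socket.
- mastclamp: Steel mast clamp: a 45 x 60 mm plate with a U-bolt standing on it, 53 mm high; a bystander. Origin: centre of its underside.
- smallclip: Small orange plastic clip 30 x 12 x 15 mm, far smaller than the spring clip and without a fin; a bystander. Origin: centre of its underside.
- screwdriver: Screwdriver with a black handle, 190 mm long, lying on the desk; a bystander.

How it is judged:
By the outcome, as a careful person would: the job done as asked, in the order asked, and still so for the second after the job is handed in, with the robot touching nothing.
It also fails if it takes over 72 s, if anything falls off the work surface, if the arm or the gripper's body presses on something with over 40 N, if the wrist force passes 120 N, or if a joint passes its speed limit or range.

## Working session

There is one attempt and no reset: what is moved stays moved. The work goes in short steps, Python scripts to look and compute and a tool call to move; the robot and the scene stay as the last step left them, time stands still between calls to the robot, and variables do not carry over. Pictures are saved under pics/ and viewed, at most 10 in all, crops included, and the job is handed in when it is done.

Besides the shell and the picture viewer there is one more tool, called after "Request:" in YAML: its name, and indented under it one key for each argument. apply_moves: Moves the arm, as the interface text tells. Its arguments: {"type":"object","properties":{"offset":{"type":"array"},"turn":{"type":"array"},"hand":{"type":"array"},"newtons":{"type":"number"}},"required":["offset","turn","hand"]}

```bash
mkdir -p pics; python3 - <<'E'
from workcell import *
import cv2,json,numpy as np
for n in("side","top"):
    c=capture(n); cv2.imwrite(f"pics/{n}0.png",cv2.cvtColor(c["img"],cv2.COLOR_RGB2BGR))
    print(n,{k:(np.round(v,4).tolist() if k=="view" else v) for k,v in c.items() if k!="img"})
o=get_obs();print(o)
E
```

```text
side {'fx': 368.5530752568107, 'fy': 368.5530752568107, 'cx': 324.6244403994437, 'cy': 194.8616536715088, 'view': [[-0.974, -0.2257, 0.0174, 0.5362], [0.1387, -0.5343, 0.8338, -0.1408], [-0.1789, 0.8146, 0.5518, -0.8183], [0.0, 0.0, 0.0, 1.0]]}
top {'fx': 396.01115624265856, 'fy': 396.01115624265856, 'cx': 321.7413487957565, 'cy': 197.51202156439925, 'view': [[-0.0298, -0.9996, 0.0024, 0.0534], [0.991, -0.0292, 0.1305, -0.5471], [-0.1304, 0.0063, 0.9914, -0.9772], [0.0, 0.0, 0.0, 1.0]]}
{'clock': 0.1, 'qpos': array([ 1.07987575e+00,  2.21154385e-01,  1.52748220e+00,  5.68116012e-06,
        1.39469477e+00, -1.26067256e-01]), 'joint_velocities': array([ 0.00115019, -0.0023627 , -0.00368523, -0.00051739,  0.00069781,
       -0.00120474]), 'joint_efforts': array([ 1.83024116e-03, -4.98238921e+01, -3.90550661e+01, -1.26363275e-04,
        5.63856651e-03,  6.88726277e-05]), 'eef_pos': array([0.22273608, 0.58339099, 0.2303119 ]), 'orientation': array([-2.66620279e-04,  1.81416921e-01,  9.83405890e-01, -8.27462387e-04]), 'contact_force': array([ 0.10900005,  0.40661181, -0.36103386]), 'wrist_torque': array([ 0.00223884, -0.02247167, -0.05723631]), 'gripper_force': 0.0, 'width': 1.0005884929167421}
```

View pics/side0.png

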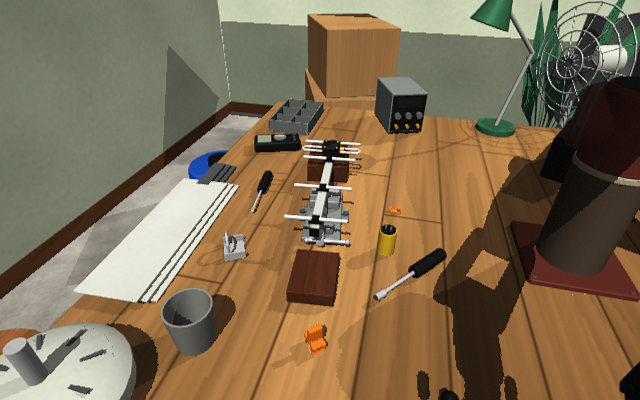

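View pics/top0.png

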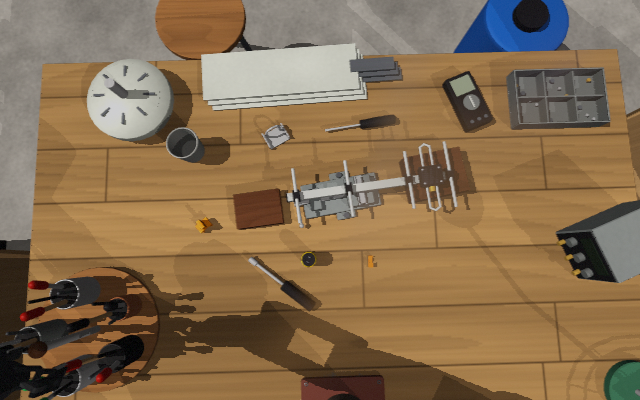

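```bash
cat > h.py <<'E'
from workcell import *
import cv2,numpy as np
def ray(c,u,v,z):
    V=np.array(c["view"]);R,t=V[:3,:3],V[:3,3]
    d=R.T@np.array([(u-c["cx"])/c["fx"],-(v-c["cy"])/c["fy"],-1]);o=-R.T@t
    return o+d*(z-o[2])/d[2]
def proj(c,p):
    V=np.array(c["view"]);q=V[:3,:3]@np.array(p)+V[:3,3]
    return np.array([c["cx"]+c["fx"]*q[0]/-q[2],c["cy"]+c["fy"]*q[1]/q[2]])
def tri(c1,p1,c2,p2):
    A=[]
    for c,p in((c1,p1),(c2,p2)):
        K=np.array([[c["fx"],0,c["cx"]],[0,c["fy"],c["cy"]],[0,0,1]])
        P=K@np.diag([1,-1,-1])@np.array(c["view"])[:3]
        A.append(P)
    X=cv2.triangulatePoints(A[0],A[1],np.float64(p1).reshape(2,1),np.float64(p2).reshape(2,1))
    return (X[:3]/X[3]).ravel()
def crop(c,name,x0,y0,x1,y1,s):
    im=cv2.cvtColor(c["img"],cv2.COLOR_RGB2BGR)[y0:y1,x0:x1]
    cv2.imwrite("pics/"+name+".png",cv2.resize(im,None,fx=s,fy=s,interpolation=cv2.INTER_CUBIC))
E
python3 - <<'E'
from h import *
crop(capture("top"),"t1",190,120,480,280,2.75)
crop(capture("side"),"s1",270,130,410,360,2.6)
E
```

```text
(no output)
```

View pics/t1.png

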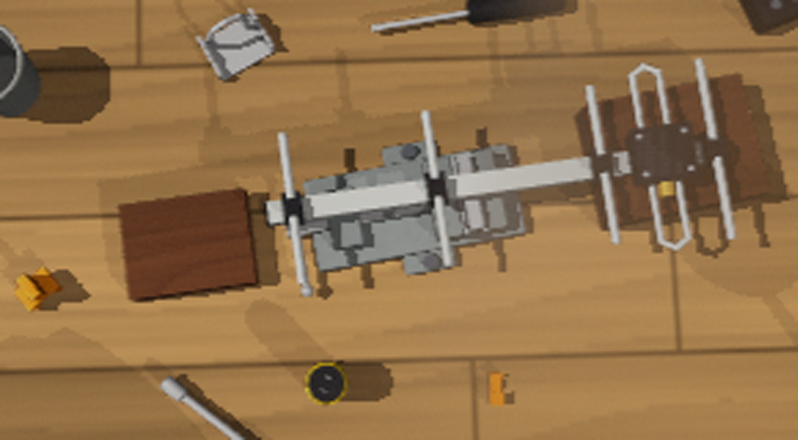

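View pics/s1.png

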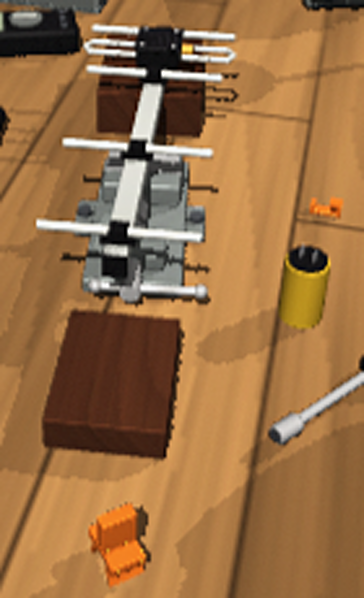

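```bash
python3 - <<'E'
from h import *
T=capture("top");S=capture("side")
f=lambda x,y,z:ray(T,(x+.5)/2.75-.5+190,(y+.5)/2.75-.5+120,z)
g=lambda x,y,z:ray(S,(x+.5)/2.6-.5+270,(y+.5)/2.6-.5+130,z)
for n,x,y,z in[("nose top",268,212,.072),("h185",292,207,.084),("h55",435,188,.084),("h-95",601,163,.084),("h-197",712,148,.084),
 ("nr1",120,206,.03),("nr2",246,190,.03),("nr3",257,285,.03),("nr4",134,300,.03),("rod55a",426,113,.08),("rod55b",448,263,.08),("cap",326,382,.06),("clip",38,287,.04),("handle end",306,290,.02)]:
    print(n,f(x,y,z).round(4))
for n,x,y,z in[("nr",72,312,.03),("nr",181,320,.03),("nr",166,443,.03),("nr",45,437,.03),("nose bot",116,275,.052)]: print(n,g(x,y,z).round(4))
a=cv2.resize(cv2.cvtColor(T["img"],5)[165:215,330:400],None,fx=9,fy=9,interpolation=cv2.INTER_CUBIC) if 0 else None
def cc(c,x0,y0,x1,y1,s):
    return cv2.resize(cv2.cvtColor(c["img"],cv2.COLOR_RGB2BGR)[y0:y1,x0:x1],None,fx=s,fy=s,interpolation=cv2.INTER_CUBIC)
A=cc(T,345,160,385,210,8);B=cc(T,185,205,225,245,8);C=cc(S,300,170,360,220,7);D=cc(S,295,315,340,365,7)
im=np.zeros((600,800,3),np.uint8)
im[:240]=0
im=np.zeros((400+350,320+420,3),np.uint8);
cv2.imwrite("pics/z.png",cv2.resize(np.vstack([np.hstack([np.pad(x,((0,400-x.shape[0]),(0,420-x.shape[1]),(0,0))) for x in r]) for r in((A,C),(B,D))])[:760],(798,int(760*.95))[:2])[:600] if 0 else np.vstack([np.hstack([np.pad(x[:300],((0,300-x[:300].shape[0]),(0,400-x[:,:400].shape[1]),(0,0))) for x in r]) for r in((cc(T,345,162,385,212,6),cc(S,300,170,360,220,6)),(cc(T,183,200,233,250,6),cc(S,290,315,340,365,6)))]))
E
```

```text
nose top [0.548  0.1227 0.072 ]
h185 [0.5502 0.1003 0.084 ]
h55 [ 0.5635 -0.027   0.084 ]
h-95 [ 0.5817 -0.1758  0.084 ]
h-197 [ 0.5924 -0.2758  0.084 ]
nr1 [0.5635 0.2644 0.03  ]
nr2 [0.5751 0.1463 0.03  ]
nr3 [0.4857 0.1375 0.03  ]
nr4 [0.4752 0.2515 0.03  ]
rod55a [ 0.6326 -0.0218  0.08  ]
rod55b [ 0.4967 -0.0362  0.08  ]
cap [0.3955 0.0749 0.06  ]
clip [0.4892 0.3375 0.04  ]
handle end [0.4804 0.0927 0.02  ]
nr [0.5755 0.1505 0.03  ]
nr [0.4873 0.1382 0.03  ]
nr [0.4731 0.2646 0.03  ]
nr [0.5568 0.2798 0.03  ]
nose bot [0.5459 0.1219 0.052 ]
```

View pics/z.png

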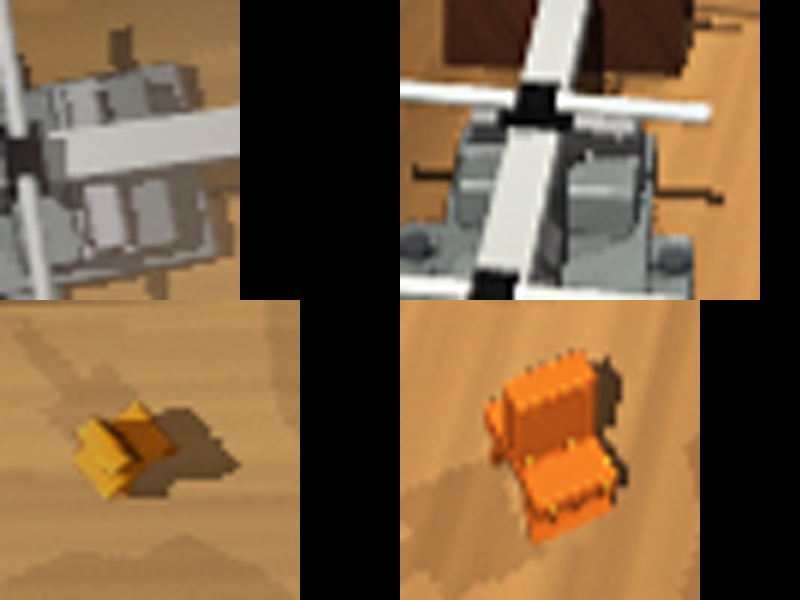

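```bash
cat >> h.py <<'E'
def rect(c,cx,cy,z,W,H,s):
    # panel: right=-y, down=-x, s px/m
    P=np.float32([[0,0],[W,0],[W,H],[0,H]])
    w=[(cx-(v-H/2)/s,cy-(u-W/2)/s,z) for u,v in P]
    M=cv2.getPerspectiveTransform(np.float32([proj(c,p) for p in w]),P)
    im=cv2.warpPerspective(cv2.cvtColor(c["img"],cv2.COLOR_RGB2BGR),M,(W,H),flags=cv2.INTER_CUBIC)
    st=.01*s
    for k in range(-30,31):
        L=12 if k%5==0 else 6
        cv2.line(im,(int(W/2+k*st),0),(int(W/2+k*st),L),(0,0,255),1)
        cv2.line(im,(0,int(H/2+k*st)),(L,int(H/2+k*st)),(0,0,255),1)
    return im
E
python3 - <<'E'
from h import *
T=capture("top");S=capture("side")
for c in(T,S):V=np.array(c["view"]);print(-V[:3,:3].T@V[:3,3])
r=[np.hstack([rect(c,.57,-.055,.052,400,300,3000) for c in(T,S)]),np.hstack([rect(c,.488,.337,.048,400,300,5000) for c in(T,S)])]
cv2.imwrite("pics/r.png",np.vstack(r))
E
```

```text
[0.41631551 0.04353915 1.04014995]
[0.39544835 0.71243148 0.55956582]
```

View pics/r.png

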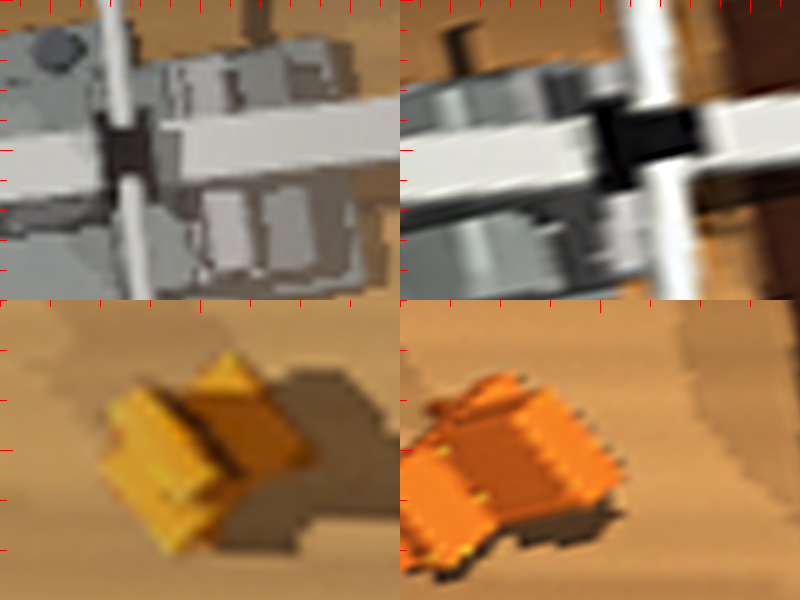

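```bash
cat >> h.py <<'E'
def to(p):
    o=get_obs();w,x,y,z=o["orientation"]
    from scipy.spatial.transform import Rotation as Ro
    R=Ro.from_quat([x,y,z,w]).as_matrix()
    return (R.T@(np.array(p)-o["eef_pos"])*100).round(2),np.degrees(np.arctan2(R[1,0],R[0,0])).round(2)
def st():
    o=get_obs();print(round(o["clock"],2),o["eef_pos"].round(4),o["contact_force"].round(2),o["width"].round(3),o["gripper_force"])
E
cat > clipfit.py <<'E'
from h import *
from scipy.optimize import minimize
cs=[capture("top"),capture("side")]
B=[(12,18,17,22),(12,5,22,48),]
ms=[]
for c in cs:
    h=cv2.cvtColor(c["img"],cv2.COLOR_RGB2HSV);m=cv2.inRange(h,(5,170,120),(28,255,255))
    k=np.zeros_like(m);u,v=proj(c,[.489,.3436,.025]).astype(int);k[v-30:v+30,u-30:u+30]=1;ms.append((m>0)&(k>0))
print([m.sum() for m in ms])
def ren(c,q):
    im=np.zeros((1600,2560),np.uint8);ca,sa=np.cos(q[2]),np.sin(q[2])
    J=[[(sx*12,s*y,z) for sx in(-1,1) for y,z in((8.5,17),(13,0),(15,0),(12,17))] for s in(-1,1)]
    for b in [[(i*a,j*d,k) for i in(-1,1) for j in(-1,1) for k in(e,f)] for a,d,e,f in B]+J:
        P=np.array([proj(c,[q[0]+(x*ca-y*sa)/1e3,q[1]+(x*sa+y*ca)/1e3,z/1e3]) for x,y,z in b])
        cv2.fillConvexPoly(im,cv2.convexHull(((P+.5)*4).round().astype(np.int32)),255)
    return cv2.resize(im,(640,400),interpolation=cv2.INTER_AREA)/255
cost=lambda q:sum(np.abs(ren(c,q)-m).sum() for c,m in zip(cs,ms))
for a in(30,40):
    r=minimize(cost,[.489,.3436,np.radians(a)],method="Nelder-Mead",options=dict(initial_simplex=[[.489,.3436,np.radians(a)],[.493,.3436,np.radians(a)],[.489,.3476,np.radians(a)],[.489,.3436,np.radians(a+8)]]))
    print(r.x[:2],np.degrees(r.x[2]),r.fun)
E
python3 clipfit.py
```

```text
[np.int64(132), np.int64(471)]
[0.48910523 0.34358045] 40.26919381904578 85.21176470588236
[0.4891777 0.3434822] 40.33710849557638 84.15686274509804
```

Request:
apply_moves:
  offset:
    - [0,0,0]
    - [0,0,0]
    - [0,0,0]
    - [0,0,0]
    - [0,0,0]
    - [0,0,0]
    - [0,0,0]
    - [0,0,0]
    - [0,0,0]
  turn: [6.97,6.97,6.97,6.97,6.97,6.97,6.97,6.97,6.97]
  hand: [0,0,0,0,0,0,0,0,0]
  newtons: 25

```text
clock: 1.25
eef_pos: [0.223, 0.5839, 0.2313]
orientation: [-0.0, 0.669, 0.743, 0.0]
contact_force: [-0.6, -0.1, -0.2]
width: -0.002
gripper_force: 0.0
```

```bash
python3 -c "
from h import *
print(to([.5968,-.318,.20]));st()"
```

```text
(array([-93.61,  27.71,   3.13]), np.float64(96.02))Traceback (most recent call last):
  File "<string>", line 3, in <module>
    print(to([.5968,-.318,.20]));st()
                                 ~~^^
  File "h.py", line 39, in st
    o=get_obs();print(round(o["clock"],2),o["eef_pos"].round(4),o["contact_force"].round(2),o["width"].round(3),o["gripper_force"])
                                                                                            ^^^^^^^^^^^^^^^^
AttributeError: 'float' object has no attribute 'round'
```

Request:
apply_moves:
  offset:
    - [-3.9,1.155,0]
    - [-3.9,1.155,0]
    - [-3.9,1.155,0]
    - [-3.9,1.155,0]
    - [-3.9,1.155,0]
    - [-3.9,1.155,0]
    - [-3.9,1.155,0]
    - [-3.9,1.155,0]
    - [-3.9,1.155,0]
    - [-3.9,1.155,0]
    - [-3.9,1.155,0]
    - [-3.9,1.155,0]
    - [-3.9,1.155,0]
    - [-3.9,1.155,0]
    - [-3.9,1.155,0]
    - [-3.9,1.155,0]
    - [-3.9,1.155,0]
    - [-3.9,1.155,0]
    - [-3.9,1.155,0]
    - [-3.9,1.155,0]
  turn: [0,0,0,0,0,0,0,0,0,0,0,0,0,0,0,0,0,0,0,0]
  hand: [0,0,0,0,0,0,0,0,0,0,0,0,0,0,0,0,0,0,0,0]

```text
clock: 2.92
eef_pos: [0.5395, -0.1679, 0.2315]
orientation: [0.0, 0.667, 0.745, 0.0]
contact_force: [-0.2, 0.1, 0.9]
width: -0.002
gripper_force: 0.0
```

Request:
apply_moves:
  offset:
    - [-3.9,1.155,0]
    - [-3.9,1.155,0]
    - [-3.9,1.155,0]
    - [-3.9,1.155,0]
    - [0,0,3]
    - [0,0,0]
    - [0,0,0]
  turn: [0,0,0,0,0,0,0]
  hand: [0,0,0,0,0,0,0]

```text
clock: 3.5
eef_pos: [0.6006, -0.3148, 0.1984]
orientation: [-0.003, 0.667, 0.745, -0.0]
contact_force: [0.9, 0.5, 0.5]
width: 0.0
gripper_force: 0.0
```

```bash
sed -i 's/o\["width"\].round(3)/o["width"]/' h.py; python3 -c "
from h import *
print(to([.5968,-.318,.058]));st()
T=capture('top');S=capture('side')
im=np.hstack([rect(T,.59,-.27,.06,400,400,2500),rect(S,.59,-.27,.06,400,400,2500)])
cv2.imwrite('pics/tail.png',im)"
```

```text
(array([-0.34, -0.35, 14.04]), np.float64(96.33))
3.5 [ 0.6006 -0.3148  0.1984] [0.86 0.46 0.51] 0.00032136719118609644 0.0
```

View pics/tail.png

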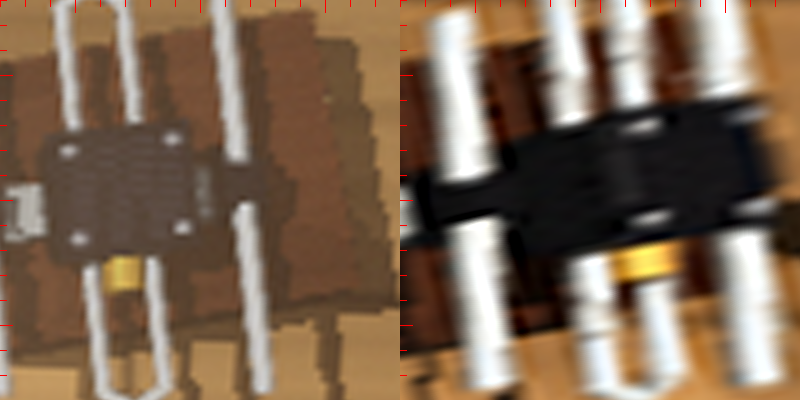

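Request:
apply_moves:
  offset:
    - [-0.3,-0.35,3]
    - [0,0,3]
    - [0,0,3]
    - [0,0,3]
    - [0,0,1.5]
    - [0,0,0.5]
    - [0,0,0]
    - [0,0,0]
  turn: [0,0,0,0,0,0,0,0]
  hand: [0,0,0,0,0,0,0,0]

```text
clock: 4.27
eef_pos: [0.6005, -0.3194, 0.0637]
orientation: [0.002, 0.667, 0.745, 0.0]
contact_force: [0.8, -0.2, 0.7]
width: -0.006
gripper_force: 0.0
```

Request:
apply_moves:
  offset:
    - [0.2,0,0]
    - [0.2,0,0]
    - [0.2,0,0]
    - [0.2,0,0]
    - [0.2,0,0]
    - [0.2,0,0]
    - [0.2,0,0]
    - [0.2,0,0]
    - [0.2,0,0]
    - [0,0,0]
  turn: [0,0,0,0,0,0,0,0,0,0]
  hand: [0,0,0,0,0,0,0,0,0,0]

```text
clock: 5.1
eef_pos: [0.5971, -0.3008, 0.0613]
orientation: [0.0, 0.667, 0.745, -0.0]
contact_force: [-0.2, -0.1, 0.1]
width: -0.0
gripper_force: 0.0
```

```bash
cat > boom.py <<'E'
from h import *
from scipy.optimize import minimize
# white boom-top + rods located by fitting rod centres: report nose position/tilt via template-free measure
def whites(c,box):
    h=cv2.cvtColor(c["img"],cv2.COLOR_RGB2HSV);m=cv2.inRange(h,(0,0,140),(179,60,255));return m
E
python3 -c "
from h import *
st();c=capture('top');crop(c,'x',280,140,460,220,1)
import numpy as np
im=c['img'];np.save('a.npy',im)
for v in (172,176,180,184,188,192,196):print(v,im[v,285:300].mean(1).astype(int))"
```

```text
5.1 [ 0.5971 -0.3008  0.0613] [-0.2  -0.14  0.12] -8.352615122628432e-05 0.0
172 [123 125 123 125 126 149 215 204 148 126 126 125 124 118 118]
176 [113 114 112 113 114 114 193 219 188 121 110 115 116 116 116]
180 [120 121 119 120 121 120 139 214 204 155 127 123 124 123 124]
184 [130 128 128 126 127 136 140 193 221 192 139 124 127 127 127]
188 [137 138 128 125 125 134 138 122 210 206 156 129 123 127 125]
192 [ 65  60  60 120 131 132  91  47  83 144 110  57  42  44 114]
196 [ 43 129 200 211 198 195 172  99  44  43  41  43  43  33  89]
```

```bash
cat > boom.py <<'E'
from h import *
from scipy.optimize import minimize
from scipy.spatial.transform import Rotation as Ro
import json,os,sys
EDGE=np.array([.5657,-.0557,.052]);RX=[185,55,-95,-197]
def pts(q,P):  # q: x0,y0 of the point of boom axis above edge plane -> s(boom x at edge), lateral(mm), yaw(deg), pitch(rad)
    s,l,yaw,pit=q[:4];R=Ro.from_euler("ZY",[np.radians(yaw),pit]).as_matrix()
    base=EDGE+np.array([-np.sin(np.radians(yaw)),np.cos(np.radians(yaw)),0])*l/1e3
    return base+(np.array(P,float)-[s,0,0])/1e3@R.T
def ren(c,q,L):
    im=np.zeros((1200,1920),np.uint8)
    def poly(P,v):
        X=np.array([proj(c,p) for p in pts(q,P)])
        cv2.fillConvexPoly(im,cv2.convexHull(((X+.5)*48).round().astype(np.int32)),v,shift=4)
    box=lambda x0,x1,y,z0,z1:[(x,s*y,z) for x in(x0,x1) for s in(-1,1) for z in(z0,z1)]
    poly(box(-210,210,10,20,20),255)
    for x,l in zip(RX,L):
        poly(box(x-9,x+9,11,8,20),0) if 0 else poly(box(x-9,x+9,9,20,30),0)
    poly(box(-172,-120,23,20,46),0)
    for x,l in zip(RX,L):
        for s in(-1,1):poly([(x+a,s*y,28+b) for y in(10,l/2) for a,b in((4,0),(-4,0),(0,4),(0,-4),(2.8,2.8),(-2.8,2.8),(2.8,-2.8),(-2.8,-2.8))],255)
    return cv2.resize(im,(640,400),interpolation=cv2.INTER_AREA)/255
def soft(c):return np.clip((c["img"].min(2).astype(float)-120)/70,0,1)
def roi(c):
    k=np.zeros((400,640),np.uint8);H=cv2.convexHull(np.array([proj(c,[.57+a*.11,y,z]) for a in(-1,1) for y in(-.33,.23) for z in(.03,.09)]).astype(np.int32));cv2.fillConvexPoly(k,H,1);return k>0
def fit(cs,q0,L,fl=False):
    ms=[soft(c) for c in cs];ks=[roi(c) for c in cs]
    f=lambda p:sum(((ren(c,p[:4],p[4:] if fl else L)-m)[k]**2).sum() for c,m,k in zip(cs,ms,ks))
    p0=np.array(list(q0)+(list(L) if fl else []),float);d=[4,2,1,.03]+[4]*(len(p0)-4)
    r=minimize(f,p0,method="Nelder-Mead",options=dict(initial_simplex=np.vstack([p0]+[p0+np.eye(len(p0))[i]*d[i] for i in range(len(p0))]),maxiter=700,xatol=.02,fatol=.01))
    return r.x,r.fun
def look(q0):
    L=json.load(open("L.json"));cs=[capture("top"),capture("side")];best=min((fit(cs,[*q0[:3],p],L) for p in(0.01,.08)),key=lambda r:r[1])
    print("s,lat,yaw,pitch",best[0].round(3),round(best[1],1),"tail",pts(best[0],[(-210,0,0)])[0].round(4),"nose",pts(best[0],[(210,0,0)])[0].round(4));return best[0]
if __name__=="__main__":
    if not os.path.exists("L.json"):
        cs=[capture("top"),capture("side")];q,fu=fit(cs,[28,0,96.4,0],[150]*4,True);q,fu=fit(cs,q[:4],q[4:],True);print(q.round(3),fu);json.dump(list(q[4:]),open("L.json","w"))
    look([float(a) for a in sys.argv[1:]] or [28,0,96.4])
    st()
E
python3 boom.py
```

```text
[ 2.66000e+01 -2.65000e+00  9.64560e+01 -4.00000e-03  1.37140e+02
  1.37081e+02  1.43295e+02  1.64211e+02] 1429.124128239531
s,lat,yaw,pitch [ 2.6556e+01 -2.6800e+00  9.6518e+01 -3.0000e-03] 1428.8 tail [ 0.5952 -0.2904  0.0514] nose [0.5475 0.1269 0.0525]
5.35 [ 0.5971 -0.3011  0.0613] [ 0.02 -0.08  0.14] 0.00023291986016039682 0.0
```

Request:
apply_moves:
  offset:
    - [0.1,0,0]
    - [0.2,0,0]
    - [0.2,0,0]
    - [0.2,0,0]
    - [0.2,0,0]
    - [0.2,0,0]
    - [0.2,0,0]
    - [0.2,0,0]
    - [0.2,0,0]
    - [0.2,0,0]
    - [0.2,0,0]
    - [0.2,0,0]
    - [0.2,0,0]
    - [0.2,0,0]
    - [0.2,0,0]
    - [0.2,0,0]
    - [0.2,0,0]
    - [0.2,0,0]
    - [0.2,0,0]
    - [0.1,0,0]
  turn: [0,0,0,0,0,0,0,0,0,0,0,0,0,0,0,0,0,0,0,0]
  hand: [0,0,0,0,0,0,0,0,0,0,0,0,0,0,0,0,0,0,0,0]

```text
clock: 7.02
eef_pos: [0.5929, -0.263, 0.0613]
orientation: [-0.0, 0.667, 0.745, 0.0]
contact_force: [0.3, -0.7, -0.4]
width: 0.0
gripper_force: 0.8
```

```bash
python3 boom.py -10 -3 96.4
```

```text
s,lat,yaw,pitch [-1.1521e+01 -2.6430e+00  9.6545e+01 -7.0000e-03] 1432.1 tail [ 0.5909 -0.2526  0.0506] nose [0.5431 0.1647 0.0536]
7.12 [ 0.5929 -0.2629  0.0613] [-0.31  0.69  0.4 ] 0.0025255370885606306 0.09350704494863749
```

Request:
apply_moves:
  offset:
    - [0.2,0,0]
    - [0.2,0,0]
    - [0.2,0,0]
    - [0.2,0,0]
    - [0.1,0,0]
    - [0,0,0]
    - [-0.3,0,0]
    - [0,0,0]
    - [0,0,0]
    - [0,0,0]
    - [0,0,0]
    - [0,0,0]
    - [0,0,0]
  turn: [0,0,0,0,0,0,0,0,0,0,0,0,0]
  hand: [0,0,0,0,0,0,0,0,0,0,0,0,0]

```text
clock: 8.2
eef_pos: [0.5923, -0.2573, 0.0613]
orientation: [-0.0, 0.667, 0.745, 0.0]
contact_force: [0.3, -0.8, 0.2]
width: -0.002
gripper_force: 0.0
```

```bash
python3 boom.py -20 -3 96.4
```

```text
s,lat,yaw,pitch [-2.0735e+01 -2.5900e+00  9.6605e+01 -8.0000e-03] 1535.7 tail [ 0.59   -0.2434  0.0506] nose [0.5417 0.1738 0.0537]
8.3 [ 0.5922 -0.2573  0.0613] [ 0.39  1.03 -0.87] 0.0006882109795370689 0.0
```

Request:
apply_moves:
  offset:
    - [0.3,0,0]
    - [0.2,0,0]
    - [0,0,0]
    - [-0.3,0,0]
    - [0,0,0]
    - [0,0,0]
    - [0,0,0]
    - [0,0,0]
    - [0,0,0]
    - [0,0,0]
  turn: [0,0,0,0,0,0,0,0,0,0]
  hand: [0,0,0,0,0,0,0,0,0,0]

```text
clock: 9.13
eef_pos: [0.592, -0.2553, 0.0613]
orientation: [-0.0, 0.667, 0.745, 0.0]
contact_force: [-0.1, 1.0, -0.1]
width: -0.003
gripper_force: 0.0
```

```bash
python3 boom.py -23 -3 96.4
```

```text
s,lat,yaw,pitch [-2.2580e+01 -2.5590e+00  9.6553e+01 -8.0000e-03] 1545.5 tail [ 0.5896 -0.2416  0.0506] nose [0.5417 0.1756 0.0538]
9.23 [ 0.592  -0.2553  0.0613] [-0.44  0.13  1.01] -0.0006774262792665492 0.0
```

Request:
apply_moves:
  offset:
    - [0.3,0,0]
    - [0.2,0,0]
    - [0,0,0]
    - [-0.3,0,0]
    - [0,0,0]
    - [0,0,0]
    - [0,0,0]
    - [0,0,0]
    - [0,0,0]
  turn: [0,0,0,0,0,0,0,0,0]
  hand: [0,0,0,0,0,0,0,0,0]

```text
clock: 9.98
eef_pos: [0.5918, -0.2534, 0.0612]
orientation: [-0.0, 0.667, 0.745, 0.0]
contact_force: [-0.3, 0.3, 0.3]
width: 0.002
gripper_force: 0.0
```

```bash
python3 boom.py -25 -3 96.4
```

```text
s,lat,yaw,pitch [-2.4710e+01 -2.7210e+00  9.6691e+01 -8.0000e-03] 1547.7 tail [ 0.59   -0.2394  0.0505] nose [0.5411 0.1777 0.054 ]
10.08 [ 0.5918 -0.2534  0.0613] [ 0.6  -0.46 -0.37] -0.0010938895511019744 0.0
```

Request:
apply_moves:
  offset:
    - [0.3,0,0]
    - [0.2,0,0]
    - [0,0,0]
    - [-0.3,0,0]
    - [0,0,0]
    - [0,0,0]
    - [0,0,0]
    - [0,0,0]
    - [0,0,0]
  turn: [0,0,0,0,0,0,0,0,0]
  hand: [0,0,0,0,0,0,0,0,0]

```text
clock: 10.83
eef_pos: [0.5916, -0.2514, 0.0612]
orientation: [-0.0, 0.667, 0.745, 0.0]
contact_force: [-1.3, 0.0, -0.3]
width: 0.003
gripper_force: 0.0
```

```bash
python3 boom.py -27 -3 96.4
```

```text
s,lat,yaw,pitch [-2.6575e+01 -2.5400e+00  9.6612e+01 -7.0000e-03] 1538.5 tail [ 0.5893 -0.2376  0.0506] nose [0.541  0.1796 0.0538]
10.93 [ 0.5916 -0.2514  0.0613] [-0.58  0.04 -0.22] -0.00021552303945079462 0.0
```

Request:
apply_moves:
  offset:
    - [0.3,0,0]
    - [0.2,0,0]
    - [0,0,0]
    - [-0.3,0,0]
    - [0,0,0]
    - [0,0,0]
    - [0,0,0]
    - [0,0,0]
    - [0,0,0]
  turn: [0,0,0,0,0,0,0,0,0]
  hand: [0,0,0,0,0,0,0,0,0]

```text
clock: 11.68
eef_pos: [0.5913, -0.2494, 0.0612]
orientation: [-0.0, 0.667, 0.745, 0.0]
contact_force: [-0.5, -1.0, -0.0]
width: -0.001
gripper_force: 0.0
```

```bash
python3 boom.py -29 -3 96.4
```

```text
s,lat,yaw,pitch [-2.8488e+01 -2.5390e+00  9.6558e+01 -5.0000e-03] 1540.2 tail [ 0.589  -0.2357  0.051 ] nose [0.541  0.1815 0.0533]
11.78 [ 0.5914 -0.2494  0.0613] [-0.24 -0.01  0.34] 0.001141353779829909 0.0
```

Request:
apply_moves:
  offset:
    - [0.3,0,0]
    - [0.2,0,0]
    - [0,0,0]
    - [-0.3,0,0]
    - [0,0,0]
    - [0,0,0]
    - [0,0,0]
    - [0,0,0]
    - [0,0,0]
  turn: [0,0,0,0,0,0,0,0,0]
  hand: [0,0,0,0,0,0,0,0,0]

```text
clock: 12.53
eef_pos: [0.5911, -0.2474, 0.0613]
orientation: [-0.0, 0.667, 0.745, -0.0]
contact_force: [-0.7, 0.6, 0.3]
width: -0.002
gripper_force: 0.0
```

```bash
python3 boom.py -31 -3 96.4
```

```text
s,lat,yaw,pitch [-3.0703e+01 -2.7060e+00  9.6701e+01 -8.0000e-03] 1530.5 tail [ 0.5893 -0.2335  0.0507] nose [0.5403 0.1837 0.0538]
12.63 [ 0.5912 -0.2474  0.0613] [-0.03 -0.62  0.07] 0.0027718445872232413 0.0
```

Request:
apply_moves:
  offset:
    - [0.3,0,0]
    - [0.2,0,0]
    - [0,0,0]
    - [-0.3,0,0]
    - [0,0,0]
    - [0,0,0]
    - [0,0,0]
    - [0,0,0]
    - [0,0,0]
  turn: [0,0,0,0,0,0,0,0,0]
  hand: [0,0,0,0,0,0,0,0,0]

```text
clock: 13.38
eef_pos: [0.5909, -0.2454, 0.0612]
orientation: [-0.0, 0.667, 0.745, -0.0]
contact_force: [-0.7, 0.6, -0.2]
width: -0.001
gripper_force: 0.0
```

```bash
python3 boom.py -33 -3 96.4
```

```text
s,lat,yaw,pitch [-3.2523e+01 -2.6540e+00  9.6660e+01 -5.0000e-03] 1502.6 tail [ 0.5889 -0.2317  0.0512] nose [0.5402 0.1855 0.0531]
13.48 [ 0.5909 -0.2454  0.0613] [ 0.02  0.04 -0.27] -0.0012308544826174004 0.0
```

Request:
apply_moves:
  offset:
    - [0.3,0,0]
    - [0.2,0,0]
    - [0,0,0]
    - [-0.3,0,0]
    - [0,0,0]
    - [0,0,0]
    - [0,0,0]
    - [0,0,0]
    - [0,0,0]
  turn: [0,0,0,0,0,0,0,0,0]
  hand: [0,0,0,0,0,0,0,0,0]

```text
clock: 14.23
eef_pos: [0.5907, -0.2434, 0.0612]
orientation: [-0.0, 0.667, 0.745, 0.0]
contact_force: [0.1, 0.3, 0.4]
width: 0.0
gripper_force: 0.0
```

```bash
python3 boom.py -35 -3 96.4
```

```text
s,lat,yaw,pitch [-3.4709e+01 -2.6000e+00  9.6715e+01 -8.0000e-03] 1500.4 tail [ 0.5888 -0.2295  0.0507] nose [0.5397 0.1876 0.0539]
14.33 [ 0.5907 -0.2434  0.0613] [ 0.23 -0.84  0.34] 0.001049565360914553 0.0
```

Request:
apply_moves:
  offset:
    - [0.3,0,0]
    - [0.2,0,0]
    - [0,0,0]
    - [-0.3,0,0]
    - [0,0,0]
    - [0,0,0]
    - [0,0,0]
    - [0,0,0]
    - [0,0,0]
  turn: [0,0,0,0,0,0,0,0,0]
  hand: [0,0,0,0,0,0,0,0,0]

```text
clock: 15.08
eef_pos: [0.5905, -0.2414, 0.0612]
orientation: [-0.0, 0.667, 0.745, 0.0]
contact_force: [0.7, 0.4, -0.4]
width: -0.004
gripper_force: 0.0
```

```bash
python3 boom.py -37 -3 96.4
```

```text
s,lat,yaw,pitch [-3.6631e+01 -2.6930e+00  9.6728e+01 -9.0000e-03] 1505.9 tail [ 0.5887 -0.2276  0.0505] nose [0.5395 0.1895 0.0542]
15.18 [ 0.5905 -0.2414  0.0613] [ 0.41  0.63 -0.01] -0.0006368272463473097 0.0
```

Request:
apply_moves:
  offset:
    - [0.3,0,0]
    - [0.2,0,0]
    - [0,0,0]
    - [-0.3,0,0]
    - [0,0,0]
    - [0,0,0]
    - [0,0,0]
    - [0,0,0]
    - [0,0,0]
  turn: [0,0,0,0,0,0,0,0,0]
  hand: [0,0,0,0,0,0,0,0,0]

```text
clock: 15.93
eef_pos: [0.5902, -0.2394, 0.0612]
orientation: [-0.0, 0.667, 0.745, 0.0]
contact_force: [0.5, -0.0, -0.0]
width: 0.001
gripper_force: 0.0
```

```bash
python3 boom.py -39 -3 96.4
```

```text
s,lat,yaw,pitch [-3.8745e+01 -2.9090e+00  9.6805e+01 -9.0000e-03] 1504.7 tail [ 0.5889 -0.2254  0.0505] nose [0.5391 0.1916 0.0542]
16.03 [ 0.5902 -0.2394  0.0612] [-0.27 -0.23  0.5 ] 0.0031535505141053015 0.0
```

Request:
apply_moves:
  offset:
    - [0.3,0,0]
    - [0.2,0,0]
    - [0,0,0]
    - [-0.3,0,0]
    - [0,0,0]
    - [0,0,0]
    - [0,0,0]
    - [0,0,0]
    - [0,0,0]
  turn: [0,0,0,0,0,0,0,0,0]
  hand: [0,0,0,0,0,0,0,0,0]

```text
clock: 16.78
eef_pos: [0.59, -0.2375, 0.0613]
orientation: [-0.0, 0.667, 0.745, -0.0]
contact_force: [0.1, 1.2, -0.5]
width: -0.001
gripper_force: 0.0
```

```bash
python3 boom.py -41 -3 96.4
```

```text
s,lat,yaw,pitch [-4.0648e+01 -2.8200e+00  9.6807e+01 -1.0000e-02] 1518.8 tail [ 0.5886 -0.2235  0.0503] nose [0.5388 0.1935 0.0545]
16.88 [ 0.59   -0.2375  0.0613] [-0.59 -0.11  0.21] 0.004924801789133814 0.0
```

Request:
apply_moves:
  offset:
    - [0.3,0,0]
    - [0.2,0,0]
    - [0,0,0]
    - [-0.3,0,0]
    - [0,0,0]
    - [0,0,0]
    - [0,0,0]
    - [0,0,0]
    - [0,0,0]
  turn: [0,0,0,0,0,0,0,0,0]
  hand: [0,0,0,0,0,0,0,0,0]

```text
clock: 17.63
eef_pos: [0.5898, -0.2354, 0.0612]
orientation: [-0.0, 0.667, 0.745, 0.0]
contact_force: [0.5, -0.2, 0.8]
width: -0.003
gripper_force: 0.0
```

```bash
python3 boom.py -43 -3 96.4
```

```text
s,lat,yaw,pitch [-4.2737e+01 -3.1330e+00  9.6887e+01 -1.1000e-02] 1534.7 tail [ 0.5889 -0.2214  0.0501] nose [0.5385 0.1956 0.0549]
17.73 [ 0.5898 -0.2355  0.0612] [-0.08 -0.11  1.1 ] -0.001365701244814637 0.0
```

Request:
apply_moves:
  offset:
    - [0.3,0,0]
    - [0.2,0,0]
    - [0,0,0]
    - [-0.3,0,0]
    - [0,0,0]
    - [0,0,0]
    - [0,0,0]
    - [0,0,0]
    - [0,0,0]
  turn: [0,0,0,0,0,0,0,0,0]
  hand: [0,0,0,0,0,0,0,0,0]

```text
clock: 18.48
eef_pos: [0.5896, -0.2335, 0.0613]
orientation: [-0.0, 0.667, 0.745, 0.0]
contact_force: [-0.4, -0.1, 0.4]
width: 0.003
gripper_force: 0.0
```

```bash
python3 boom.py -45 -3 96.4
```

```text
s,lat,yaw,pitch [-4.4555e+01 -3.3040e+00  9.7024e+01 -1.2000e-02] 1545.4 tail [ 0.5892 -0.2195  0.0501] nose [0.5379 0.1973 0.055 ]
18.58 [ 0.5896 -0.2335  0.0613] [0.17 0.65 0.26] 0.0009042392640880662 0.0
```

Request:
apply_moves:
  offset:
    - [0.3,0,0]
    - [0.2,0,0]
    - [0,0,0]
    - [-0.3,0,0]
    - [0,0,0]
    - [0,0,0]
    - [0,0,0]
    - [0,0,0]
    - [0,0,0]
  turn: [0,0,0,0,0,0,0,0,0]
  hand: [0,0,0,0,0,0,0,0,0]

```text
clock: 19.33
eef_pos: [0.5893, -0.2315, 0.0612]
orientation: [-0.0, 0.667, 0.745, -0.0]
contact_force: [1.0, -0.1, -0.4]
width: -0.0
gripper_force: 0.0
```

```bash
python3 boom.py -47 -3 96.4
```

```text
s,lat,yaw,pitch [-4.6967e+01 -3.0860e+00  9.6928e+01 -1.2000e-02] 1568.4 tail [ 0.5884 -0.2172  0.05  ] nose [0.5378 0.1997 0.0551]
19.43 [ 0.5894 -0.2315  0.0613] [-0.38  0.53  0.52] 0.00013325157342077587 0.0
```

Request:
apply_moves:
  offset:
    - [0.3,0,0]
    - [0.2,0,0]
    - [0,0,0]
    - [-0.3,0,0]
    - [0,0,0]
    - [0,0,0]
    - [0,0,0]
    - [0,0,0]
    - [0,0,0]
  turn: [0,0,0,0,0,0,0,0,0]
  hand: [0,0,0,0,0,0,0,0,0]

```text
clock: 20.18
eef_pos: [0.5891, -0.2295, 0.0612]
orientation: [-0.0, 0.667, 0.745, 0.0]
contact_force: [-1.1, -0.7, 0.1]
width: 0.001
gripper_force: 0.0
```

```bash
python3 boom.py -49 -3 96.4
```

```text
s,lat,yaw,pitch [-4.8883e+01 -2.9830e+00  9.6941e+01 -1.1000e-02] 1584.1 tail [ 0.5881 -0.2153  0.0503] nose [0.5374 0.2016 0.0548]
20.28 [ 0.5891 -0.2295  0.0613] [ 0.02 -0.19 -0.5 ] -0.0017451729742227954 0.0
```

Request:
apply_moves:
  offset:
    - [0.3,0,0]
    - [0.2,0,0]
    - [0,0,0]
    - [-0.3,0,0]
    - [0,0,0]
    - [0,0,0]
    - [0,0,0]
    - [0,0,0]
    - [0,0,0]
  turn: [0,0,0,0,0,0,0,0,0]
  hand: [0,0,0,0,0,0,0,0,0]

```text
clock: 21.03
eef_pos: [0.5889, -0.2275, 0.0612]
orientation: [-0.0, 0.667, 0.745, 0.0]
contact_force: [-1.0, 0.1, -1.0]
width: -0.003
gripper_force: 0.0
```

```bash
python3 boom.py -51 -3 96.4
```

```text
s,lat,yaw,pitch [-5.0687e+01 -2.8200e+00  9.6832e+01  1.0000e-02] 1613.1 tail [ 0.5875 -0.2135  0.0535] nose [0.5375 0.2035 0.0495]
21.13 [ 0.5889 -0.2275  0.0613] [ 0.24  0.94 -0.27] 0.0003380724954532812 0.0
```

Request:
apply_moves:
  offset:
    - [-0.3,0,0]
    - [0,0,0]
    - [0,0,0]
    - [0,0,0]
    - [0,0,0]
    - [0,0,0]
    - [0,0,0]
    - [0,0,0]
    - [0,0,0]
  turn: [0,0,0,0,0,0,0,0,0]
  hand: [0,0,0,0,0,0,0,0,0]

```text
clock: 21.88
eef_pos: [0.5893, -0.2305, 0.0613]
orientation: [-0.0, 0.667, 0.745, -0.0]
contact_force: [0.2, 0.3, 0.6]
width: 0.003
gripper_force: 0.0
```

```bash
python3 boom.py -51 -3 96.4
```

```text
s,lat,yaw,pitch [-5.069e+01 -2.811e+00  9.684e+01  9.000e-03] 1606.4 tail [ 0.5875 -0.2135  0.0534] nose [0.5374 0.2035 0.0496]
21.98 [ 0.5893 -0.2305  0.0613] [0.37 0.02 0.22] -0.0006805114150241687 0.0
```

```bash
python3 - <<'E'
from boom import *
L=json.load(open("L.json"));cs=[capture("top"),capture("side")]
for p in(-.02,0,.02,.04,.06,.08,.1):
    q,f=fit(cs,[-51,-3,96.8,p],L);print(p,q.round(3),f)
S=cs[1];im=cv2.cvtColor(S["img"],cv2.COLOR_RGB2BGR)
r=(ren(S,q,L)*255).astype(np.uint8)
o=im.copy();o[...,2]=np.maximum(o[...,2],r//1)
f=lambda a:cv2.resize(a[130:310,260:370],None,fx=3.3,fy=3.3,interpolation=cv2.INTER_CUBIC)
cv2.imwrite("pics/tip.png",np.hstack([f(im),f(o)]))
E
```

```text
-0.02 [-5.0605e+01 -2.9050e+00  9.6822e+01  1.0000e-02] 1604.9375135936727
0 [-5.066e+01 -2.881e+00  9.689e+01  9.000e-03] 1603.3160778821334
0.02 [-5.0518e+01 -3.3600e+00  9.7004e+01  1.0000e-02] 1604.3956472785194
0.04 [-5.0525e+01 -3.3050e+00  9.7009e+01  1.0000e-02] 1606.4413505794475
0.06 [-5.0717e+01 -3.0040e+00  9.6854e+01  1.0000e-02] 1606.500365244137
0.08 [-5.0678e+01 -2.9770e+00  9.6870e+01  9.0000e-03] 1604.6100087878287
0.1 [-5.0668e+01 -3.3650e+00  9.7012e+01  1.0000e-02] 1605.781382435327
```

View pics/tip.png

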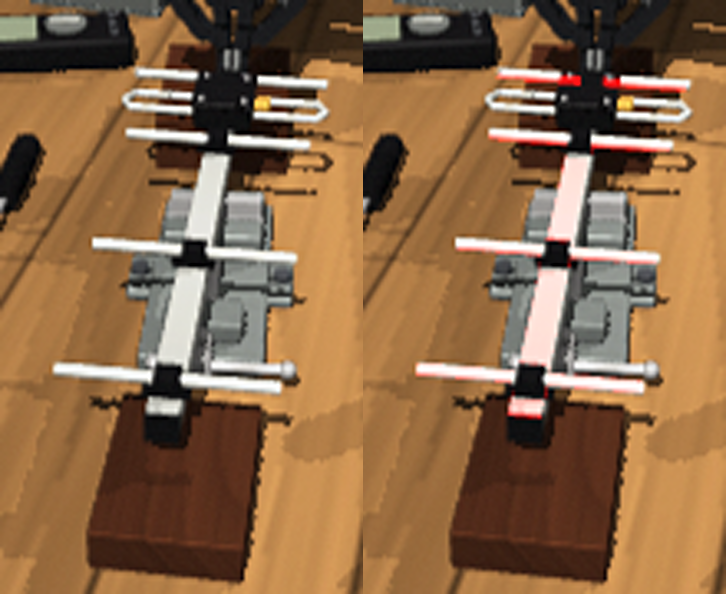

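Request:
apply_moves:
  offset:
    - [-1,0,0]
    - [-1,0,0]
    - [-1,0,0]
    - [0,0,0]
    - [0,0,0]
    - [0,0,0]
    - [0,0,0]
  turn: [0,0,0,0,0,0,0]
  hand: [0,0,0,0,0,0,0]

```text
clock: 22.67
eef_pos: [0.5924, -0.2601, 0.0611]
orientation: [-0.0, 0.667, 0.745, 0.0]
contact_force: [-0.3, 0.6, 0.3]
width: -0.001
gripper_force: 0.0
```

```bash
python3 boom.py -51 -3 96.4
```

```text
s,lat,yaw,pitch [-5.0762e+01 -2.8610e+00  9.6774e+01  3.0000e-03] 1531.8 tail [ 0.5873 -0.2135  0.0525] nose [0.5378 0.2036 0.0513]
22.77 [ 0.5925 -0.26    0.0612] [ 0.13 -0.01 -0.71] -9.461756950647149e-05 0.0
```

Request:
apply_moves:
  offset:
    - [1,0,0]
    - [1,0,0]
    - [1,0,0]
    - [0.3,0,0]
    - [0.25,0,0]
    - [0.25,0,0]
    - [0,0,0]
    - [-0.6,0,0]
    - [0,0,0]
    - [0,0,0]
    - [0,0,0]
    - [0,0,0]
    - [0,0,0]
    - [0,0,0]
  turn: [0,0,0,0,0,0,0,0,0,0,0,0,0,0]
  hand: [0,0,0,0,0,0,0,0,0,0,0,0,0,0]

```text
clock: 23.93
eef_pos: [0.589, -0.2285, 0.0613]
orientation: [-0.0, 0.667, 0.745, 0.0]
contact_force: [-0.5, 0.8, -0.5]
width: -0.0
gripper_force: 0.0
```

```bash
python3 boom.py -53 -3 96.4
```

```text
s,lat,yaw,pitch [-5.2741e+01 -3.0980e+00  9.7048e+01  7.4000e-02] 1609.4 tail [ 0.588  -0.211   0.0637] nose [0.5366 0.2047 0.0325]
24.03 [ 0.589  -0.2285  0.0613] [-0.14  0.52 -0.12] 0.0021741543259840503 0.0
```

Request:
apply_moves:
  offset:
    - [-1.5,0,0]
    - [-1.5,0,0]
    - [0,0,-3.5]
    - [0,0,-3.5]
    - [0,0,-3.5]
    - [0,0,-3.5]
    - [0,0,0]
  turn: [0,0,0,0,0,0,0]
  hand: [0,0,0,0,0,0,0]

```text
clock: 24.62
eef_pos: [0.5964, -0.2624, 0.2113]
orientation: [0.007, 0.667, 0.745, 0.001]
contact_force: [0.9, -0.8, 1.6]
width: -0.004
gripper_force: 0.0
```

```bash
python3 boom.py -53 -3 96.4; python3 -c "
from h import *
print(to([.489,.3435,.1]))"
```

```text
s,lat,yaw,pitch [-5.2555e+01 -2.7360e+00  9.6896e+01  7.6000e-02] 1448.9 tail [ 0.5873 -0.2112  0.0639] nose [0.537  0.2045 0.0321]
24.72 [ 0.5937 -0.2607  0.2044] [-0.22 -0.04 -0.84] -0.0013944224997678408 0.0
(array([61.24, -3.81, 10.19]), np.float64(96.31))
```

Request:
apply_moves:
  offset:
    - [3.83,-0.24,0]
    - [3.83,-0.24,0]
    - [3.83,-0.24,0]
    - [3.83,-0.24,0]
    - [3.83,-0.24,0]
    - [3.83,-0.24,0]
    - [3.83,-0.24,0]
    - [3.83,-0.24,0]
    - [3.83,-0.24,0]
    - [3.83,-0.24,0]
    - [3.83,-0.24,0]
    - [3.83,-0.24,0]
    - [3.83,-0.24,0]
    - [3.83,-0.24,0]
    - [3.83,-0.24,0]
    - [3.83,-0.24,0]
  turn: [0,0,0,0,0,0,0,0,0,0,0,0,0,0,0,0]
  hand: [50,50,50,50,50,50,50,50,50,50,50,50,50,50,50,50]

```text
clock: 26.05
eef_pos: [0.4854, 0.3473, 0.1993]
orientation: [-0.0, 0.667, 0.745, -0.001]
contact_force: [1.1, 0.7, 0.2]
width: 0.495
gripper_force: 0.0
```

Request:
apply_moves:
  offset:
    - [0,0,0]
    - [0,0,0]
    - [0,0,0]
    - [0,0,0]
    - [0,0,0]
    - [0,0,0]
    - [0,0,0]
    - [0,0,0]
    - [0,0,0]
    - [0,0,0]
  turn: [6.96,6.96,6.96,6.96,6.96,6.96,6.96,6.96,0,0]
  hand: [50,50,50,50,50,50,50,50,50,50]

```text
clock: 26.88
eef_pos: [0.4861, 0.3456, 0.1997]
orientation: [0.0, 0.937, 0.349, -0.001]
contact_force: [-0.5, -0.3, 0.0]
width: 0.499
gripper_force: 0.0
```

```bash
python3 -c "
from h import *
print(to([.489,.3435,.026]));st()"
```

```text
(array([ 0.12,  0.36, 17.37]), np.float64(40.87))
26.88 [0.4861 0.3456 0.1997] [-0.54 -0.27  0.03] 0.4990980342112255 0.0
```

Request:
apply_moves:
  offset:
    - [0.12,0.36,3]
    - [0,0,4]
    - [0,0,3]
    - [0,0,2]
    - [0,0,1.4]
    - [0,0,0]
    - [0,0,0]
  turn: [0,0,0,0,0,0,0]
  hand: [50,50,50,50,50,50,50]

```text
clock: 27.47
eef_pos: [0.4893, 0.3442, 0.0669]
orientation: [0.0, 0.937, 0.348, -0.001]
contact_force: [0.1, 0.2, 0.7]
width: 0.502
gripper_force: 0.0
```

```bash
python3 -c "
from h import *
print(to([.489,.3435,.026]));st()"
```

```text
(array([-0.07,  0.03,  4.09]), np.float64(40.77))
27.47 [0.4893 0.3442 0.0669] [0.05 0.16 0.66] 0.5016255347795529 0.0
```

Request:
apply_moves:
  offset:
    - [-0.07,0.03,2]
    - [0,0,1.2]
    - [0,0,0.7]
    - [0,0,0.2]
    - [0,0,0]
    - [0,0,0]
    - [0,0,0]
    - [0,0,0]
    - [0,0,0]
    - [0,0,0]
    - [0,0,0]
    - [0,0,0]
    - [0,0,0]
  turn: [0,0,0,0,0,0,0,0,0,0,0,0,0]
  hand: [50,50,50,50,50,40,30,20,10,5,5,5,5]
  newtons: 40

```text
clock: 28.55
eef_pos: [0.4897, 0.344, 0.0269]
orientation: [-0.0, 0.938, 0.348, 0.001]
contact_force: [-0.1, -0.4, 4.3]
width: 0.106
gripper_force: 42.1
```

```bash
python3 -c "
from h import *
st()"
```

```text
28.55 [0.4897 0.344  0.0269] [-0.13 -0.41  4.33] 0.10622901055052301 42.055386900901794
```

Request:
apply_moves:
  offset:
    - [0,0,-0.5]
    - [0,0,-1.8]
    - [0,0,-3]
    - [0,0,-3]
    - [0,0,-3]
    - [0,0,-1]
    - [0,0,0]
    - [0,0,0]
    - [0,0,0]
    - [0,0,0]
    - [0,0,0]
    - [0,0,0]
    - [0,0,0]
    - [0,0,0]
    - [0,0,0]
  turn: [0,0,0,0,0,-7.02,-7.02,-7.02,-7.02,-7.02,-7.02,-7.02,-7.02,0,0]
  hand: [5,5,5,5,5,5,5,5,5,5,5,5,5,5,5]

```text
clock: 29.8
eef_pos: [0.4888, 0.3436, 0.149]
orientation: [-0.0, 0.665, 0.747, -0.0]
contact_force: [0.3, 0.6, -0.7]
width: 0.106
gripper_force: 41.5
```

```bash
python3 -c "
from h import *
print(to([.5682,-.0531,.14]));st()"; python3 boom.py -53 -3 96.4
```

```text
(array([-40.32,   3.3 ,   0.91]), np.float64(96.64))
29.8 [0.4888 0.3436 0.149 ] [ 0.29  0.59 -0.72] 0.10559342501600867 41.48888289928436
s,lat,yaw,pitch [-5.3309e+01 -3.2350e+00  9.6976e+01  7.3000e-02] 2196.3 tail [ 0.5879 -0.2104  0.0635] nose [0.537  0.2054 0.0327]
29.9 [0.4889 0.3437 0.1491] [ 0.07 -0.35 -1.07] 0.1047936990315863 41.489113569259644
```

Move over the boom (14 rows of -2.88, 0.236), then measure.

Request:
apply_moves:
  offset:
    - [-2.88,0.236,0]
    - [-2.88,0.236,0]
    - [-2.88,0.236,0]
    - [-2.88,0.236,0]
    - [-2.88,0.236,0]
    - [-2.88,0.236,0]
    - [-2.88,0.236,0]
    - [-2.88,0.236,0]
    - [-2.88,0.236,0]
    - [-2.88,0.236,0]
    - [-2.88,0.236,0]
    - [-2.88,0.236,0]
    - [-2.88,0.236,0]
    - [-2.88,0.236,0]
    - [0,0,0.9]
    - [0,0,0]
    - [0,0,0]
  turn: [0,0,0,0,0,0,0,0,0,0,0,0,0,0,0,0,0]
  hand: [5,5,5,5,5,5,5,5,5,5,5,5,5,5,5,5,5]

```text
clock: 31.32
eef_pos: [0.5691, -0.0522, 0.1394]
orientation: [-0.001, 0.664, 0.747, -0.0]
contact_force: [-0.5, -0.1, -0.3]
width: 0.108
gripper_force: 41.5
```

```bash
python3 -c "
from h import *
print(to([.5682,-.0531,.14]));st()
T=capture('top');S=capture('side');o=get_obs()
p=o['eef_pos']-[0,0,.0269]
# predicted clip centre projections vs orange mask in side
for c,n in((S,'side'),(T,'top')):
    h=cv2.cvtColor(c['img'],cv2.COLOR_RGB2HSV);m=cv2.inRange(h,(5,170,90),(28,255,255));k=np.zeros_like(m);u,v=proj(c,p+[0,0,.02]).astype(int);k[v-25:v+25,u-25:u+25]=1;ys,xs=np.where((m>0)&(k>0));print(n,(u,v),len(xs),xs.min() if len(xs) else 0,xs.max() if len(xs) else 0,ys.min() if len(xs) else 0,ys.max() if len(xs) else 0)
a=cv2.cvtColor(S['img'],cv2.COLOR_RGB2BGR)[110:250,250:390]
b=cv2.cvtColor(T['img'],cv2.COLOR_RGB2BGR)[130:230,310:410]
cv2.imwrite('pics/over.png',np.hstack([cv2.resize(a,(560,560),interpolation=2)]))
"
```

```text
(array([-0.08, -0.1 , -0.06]), np.float64(96.74))
31.32 [ 0.5691 -0.0522  0.1394] [-0.49 -0.14 -0.27] 0.1077078333213887 41.490907073020935
side (np.int64(322), np.int64(162)) 189 297 340 144 183
top (np.int64(359), np.int64(181)) 9 357 360 187 189
```

View pics/over.png

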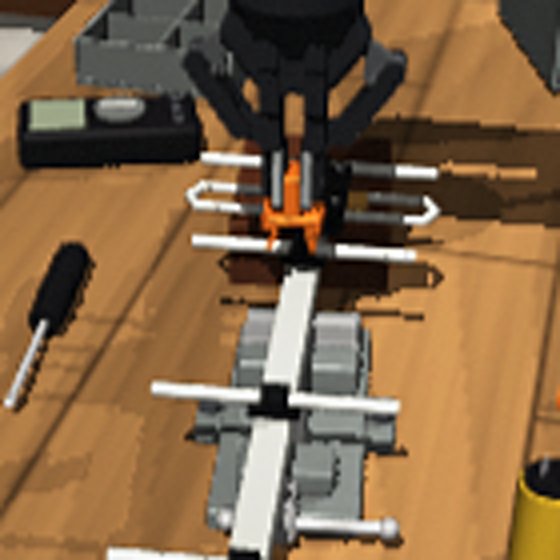

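Request:
apply_moves:
  offset:
    - [-0.08,-0.09,1.5]
    - [0,0,1.5]
    - [0,0,0.5]
    - [0,0,0]
    - [0,0,0]
  turn: [0,0,0,0,0]
  hand: [5,5,5,5,5]

```text
clock: 31.83
eef_pos: [0.5692, -0.0528, 0.1055]
orientation: [-0.0, 0.663, 0.748, -0.0]
contact_force: [1.1, -0.1, -0.1]
width: 0.109
gripper_force: 41.5
```

```bash
python3 -c "
from h import *
print(to([.5682,-.0531,.0819]));st()"
```

```text
(array([-0.02, -0.1 ,  2.36]), np.float64(96.9))
31.83 [ 0.5692 -0.0528  0.1055] [ 1.11 -0.12 -0.08] 0.10890673636250864 41.49166166782379
```

Request:
apply_moves:
  offset:
    - [0,0,0.2]
    - [0,0,0.2]
    - [0,0,0.2]
    - [0,0,0.2]
    - [0,0,0]
  turn: [0,0,0,0,0]
  hand: [5,5,5,5,5]

```text
clock: 32.25
eef_pos: [0.569, -0.0535, 0.097]
orientation: [-0.0, 0.664, 0.748, -0.0]
contact_force: [-0.2, 0.9, -0.7]
width: 0.109
gripper_force: 41.6
```

```bash
python3 -c "
from h import *
print(to([.5682,-.0531,.0819]));st()"
```

```text
(array([ 0.05, -0.07,  1.51]), np.float64(96.84))
32.25 [ 0.569  -0.0535  0.097 ] [-0.2   0.95 -0.71] 0.10916331100860235 41.564894914627075
```

Request:
apply_moves:
  offset:
    - [0.04,-0.05,0.1]
    - [0,0,0.2]
    - [0,0,0.2]
    - [0,0,0]
  turn: [0,0,0,0]
  hand: [5,5,5,5]

```text
clock: 32.58
eef_pos: [0.5682, -0.0532, 0.0918]
orientation: [-0.0, 0.664, 0.748, -0.0]
contact_force: [-1.4, -1.0, 0.3]
width: 0.108
gripper_force: 41.6
```

Request:
apply_moves:
  offset:
    - [0,0,0.15]
    - [0,0,0.15]
    - [0,0,0]
  turn: [0,0,0]
  hand: [5,5,5]

```text
clock: 32.83
eef_pos: [0.5684, -0.0532, 0.0889]
orientation: [-0.0, 0.664, 0.748, -0.0]
contact_force: [-1.3, -0.8, -0.1]
width: 0.105
gripper_force: 41.6
```

```bash
python3 -c "
from h import *
print(to([.5682,-.0531,.0819]));st();print(get_obs()['wrist_torque'])"; python3 boom.py -53 -3 96.9
```

```text
(array([ 0.01, -0.02,  0.7 ]), np.float64(96.85))
32.83 [ 0.5684 -0.0532  0.0889] [-1.28 -0.76 -0.1 ] 0.1054466198768812 41.64275407791138
[-0.05003905  0.20286753 -0.05147574]
s,lat,yaw,pitch [-5.2876e+01 -3.1660e+00  9.7487e+01  7.0000e-02] 1778.8 tail [ 0.5893 -0.2107  0.063 ] nose [0.5347 0.2047 0.0335]
32.93 [ 0.5685 -0.0532  0.089 ] [-0.67  0.03 -0.33] 0.10845171467434415 41.56411528587341
```

Request:
apply_moves:
  offset:
    - [0,0,0.15]
    - [0,0,0.15]
    - [0,0,0]
  turn: [0,0,0]
  hand: [5,5,5]

```text
clock: 33.18
eef_pos: [0.5685, -0.0532, 0.086]
orientation: [-0.0, 0.664, 0.748, -0.0]
contact_force: [-2.0, -0.1, 0.6]
width: 0.109
gripper_force: 41.7
```

Request:
apply_moves:
  offset:
    - [0,0,0.1]
    - [0,0,0.1]
    - [0,0,0]
  turn: [0,0,0]
  hand: [5,5,5]

```text
clock: 33.43
eef_pos: [0.5686, -0.0532, 0.0841]
orientation: [-0.0, 0.664, 0.748, -0.0]
contact_force: [-1.4, -0.3, 0.6]
width: 0.11
gripper_force: 41.7
```

```bash
python3 -c "
from h import *
print(to([.5682,-.0531,.0819]));st();print(get_obs()['wrist_torque'])"; python3 boom.py -53 -3 96.9
```

```text
(array([ 0.01, -0.04,  0.22]), np.float64(96.85))
33.43 [ 0.5686 -0.0532  0.0841] [-1.39 -0.31  0.62] 0.11010562342885151 41.712979674339294
[-0.07771466  0.29823214 -0.0188628 ]
s,lat,yaw,pitch [-5.2927e+01 -2.9000e+00  9.6945e+01  7.2000e-02] 1780.6 tail [ 0.5875 -0.2109  0.0632] nose [0.5369 0.205  0.0332]
33.53 [ 0.5686 -0.0532  0.0841] [-2.16 -1.24  0.7 ] 0.10365792864514915 41.680267453193665
```

Request:
apply_moves:
  offset:
    - [0,-0.04,0.1]
    - [0,0,0.1]
    - [0,0,0]
  turn: [0,0,0]
  hand: [5,5,5]

```text
clock: 33.78
eef_pos: [0.5686, -0.0536, 0.0827]
orientation: [0.001, 0.664, 0.748, -0.0]
contact_force: [-1.9, -1.0, 2.8]
width: 0.106
gripper_force: 41.9
```

```bash
python3 -c "
from h import *
print(to([.5682,-.0531,.0819]));st();print(get_obs()['wrist_torque'])
S=capture('side');T=capture('top')
a=cv2.cvtColor(S['img'],cv2.COLOR_RGB2BGR)[140:240,280:360]
b=cv2.cvtColor(T['img'],cv2.COLOR_RGB2BGR)[145:220,325:395]
cv2.imwrite('pics/press.png',cv2.resize(a,(480,600),interpolation=2))"; python3 boom.py -53 -3 96.9
```

```text
(array([ 0.06, -0.04,  0.08]), np.float64(96.86))
33.78 [ 0.5686 -0.0536  0.0827] [-1.93 -0.98  2.82] 0.10642338021943581 41.86918616294861
[-0.28198616  0.37996185 -0.06470184]
s,lat,yaw,pitch [-5.3298e+01 -2.8170e+00  9.6918e+01  4.2000e-02] 1782.9 tail [ 0.5874 -0.2108  0.0586] nose [0.5368 0.2058 0.0409]
33.98 [ 0.5686 -0.0536  0.0826] [-1.89 -0.97  5.05] 0.10676055490324134 42.065019607543945
```

Request:
apply_moves:
  offset:
    - [0,0,0.1]
    - [0,0,0.1]
    - [0,0,0]
    - [0,0,0]
  turn: [0,0,0,0]
  hand: [5,5,5,5]

```text
clock: 34.32
eef_pos: [0.5689, -0.0543, 0.0821]
orientation: [0.001, 0.664, 0.748, -0.0]
contact_force: [-6.8, -3.4, 13.3]
width: 0.107
gripper_force: 43.5
```

```bash
python3 boom.py -53 -3 96.9
```

```text
s,lat,yaw,pitch [-5.3494e+01 -2.8110e+00  9.6886e+01  1.0000e-03] 1778.5 tail [ 0.5873 -0.2107  0.0522] nose [0.5369 0.2062 0.0517]
34.42 [ 0.5689 -0.0543  0.0821] [-5.62 -4.14 12.68] 0.1045267312246661 43.49034011363983
```

Request:
apply_moves:
  offset:
    - [0,-0.05,-0.06]
    - [0,-0.05,-0.04]
    - [0,0,0]
  turn: [0,0,0]
  hand: [5,5,5]

```text
clock: 34.67
eef_pos: [0.5685, -0.054, 0.0823]
orientation: [0.001, 0.664, 0.748, 0.001]
contact_force: [-1.1, -3.2, 6.3]
width: 0.105
gripper_force: 42.4
```

```bash
python3 boom.py -53 -3 96.9
```

```text
s,lat,yaw,pitch [-5.3327e+01 -2.5480e+00  9.6823e+01  2.1000e-02] 1759.2 tail [ 0.5868 -0.2109  0.0553] nose [0.537  0.206  0.0465]
34.77 [ 0.5685 -0.054   0.0823] [-1.21 -2.03  6.23] 0.10753459837007645 42.465856075286865
```

Request:
apply_moves:
  offset:
    - [0,0,-0.05]
    - [0,0,0]
    - [0,0,0]
    - [0,0,0]
    - [0,0,0]
    - [0,0,0]
    - [0,0,0]
    - [0,0,0]
  turn: [0,0,0,0,0,0,0,0]
  hand: [5,14,18,24,30,40,40,40]

```text
clock: 35.43
eef_pos: [0.5672, -0.0532, 0.0817]
orientation: [-0.0, 0.664, 0.748, -0.0]
contact_force: [0.0, 0.3, -0.1]
width: 0.405
gripper_force: 0.0
```

Request:
apply_moves:
  offset:
    - [0,0,-0.5]
    - [0,0,-1.5]
    - [0,0,-3]
    - [0,0,-4]
    - [0,0,-4]
    - [0,0,-2]
    - [0,0,0]
    - [0,0,0]
  turn: [0,0,0,0,0,0,0,0]
  hand: [40,40,40,40,40,40,40,40]

```text
clock: 36.1
eef_pos: [0.5684, -0.0536, 0.2342]
orientation: [0.002, 0.664, 0.748, 0.001]
contact_force: [-0.1, 0.5, -1.1]
width: 0.398
gripper_force: 0.0
```

```bash
python3 boom.py -53 -3 96.9; python3 -c "
from h import *
S=capture('side');T=capture('top')
a=cv2.cvtColor(S['img'],cv2.COLOR_RGB2BGR)[140:260,270:370]
b=cv2.cvtColor(T['img'],cv2.COLOR_RGB2BGR)[145:245,325:395]
cv2.imwrite('pics/done.png',np.hstack([cv2.resize(a,(480,576),interpolation=2),cv2.resize(b,(320,457),interpolation=2)[:576] if 0 else cv2.copyMakeBorder(cv2.resize(b,(315,450),interpolation=2),0,126,0,0,0)]))"
```

```text
s,lat,yaw,pitch [-5.2487e+01 -2.5960e+00  9.7023e+01  7.5000e-02] 1928.8 tail [ 0.5875 -0.2113  0.0638] nose [0.5363 0.2044 0.0324]
36.2 [ 0.5666 -0.0532  0.2308] [ 0.24  0.79 -0.1 ] 0.4028335460856961 0.0
```

View pics/done.png

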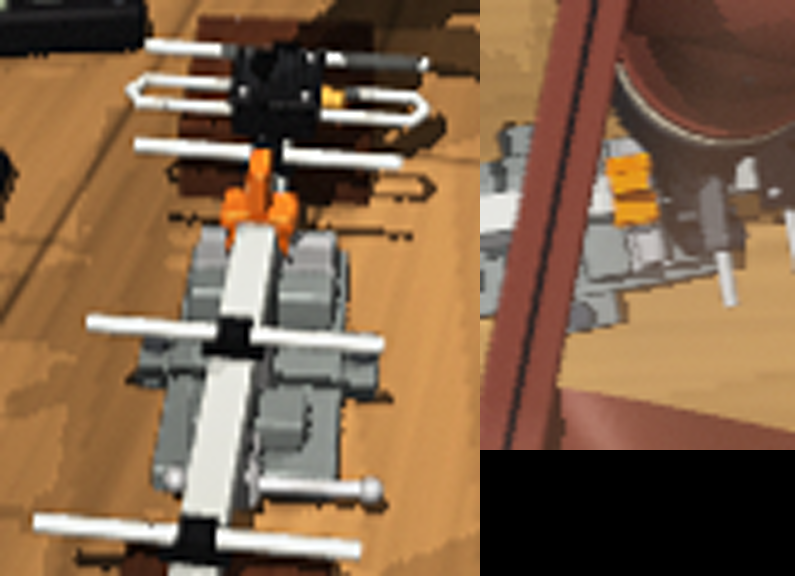

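Request:
apply_moves:
  offset:
    - [3.8,0,0]
    - [3.8,0,0]
    - [3.8,0,0]
    - [3.8,0,0]
    - [3.8,0,0]
    - [3.8,0,0]
    - [3.8,0,0]
    - [3.8,0,0]
    - [3.8,0,0]
    - [3.8,0,0]
    - [0,0,0]
  turn: [0,0,0,0,0,0,0,0,0,0,0]
  hand: [40,40,40,40,40,40,40,40,40,40,40]

```text
clock: 37.22
eef_pos: [0.5194, 0.3298, 0.2299]
orientation: [-0.002, 0.662, 0.75, -0.0]
contact_force: [-0.1, -0.8, 0.1]
width: 0.4
gripper_force: 0.0
```

```bash
cat > clip2.py <<'E'
from boom import *
q=look([-53,-3,96.9]);cs=[capture("top"),capture("side")]
ms=[]
for c in cs:
    h=cv2.cvtColor(c["img"],cv2.COLOR_RGB2HSV);m=cv2.inRange(h,(5,170,110),(19 if c is cs[1] else 28,255,255))
    k=np.zeros_like(m);u,v=proj(c,EDGE+[0,0,.03]).astype(int);k[v-20:v+22,u-20:u+20]=1;ms.append((m>0)&(k>0))
print([m.sum() for m in ms])
def rc(c,p):
    im=np.zeros((1600,2560),np.uint8);R=Ro.from_euler("y",p[3]).as_matrix()
    B=[[(i*12,j*18,k) for i in(-1,1) for j in(-1,1) for k in(17,22)],[(i*12,j*5,k) for i in(-1,1) for j in(-1,1) for k in(22,48)]]+[[(i*12,s*y,z) for i in(-1,1) for y,z in((10,17),(13,0),(15,0),(13,17))] for s in(-1,1)]
    def poly(P,v):
        X=np.array([proj(c,a) for a in pts(q,P)]);cv2.fillConvexPoly(im,cv2.convexHull(((X+.5)*4).round().astype(np.int32)),v)
    for b in B:poly(np.array(b)@R.T+[p[0],p[1],p[2]],255)
    poly([(x,s*10,20) for x in(p[0]+12,45) for s in(-1,1)],0)
    return cv2.resize(im,(640,400),interpolation=cv2.INTER_AREA)/255
f=lambda p:sum(np.abs(rc(c,p)-m).sum() for c,m in zip(cs,ms))
for z in(3,8):
    p0=np.array([q[0],0,z,0.]);r=minimize(f,p0,method="Nelder-Mead",options=dict(initial_simplex=np.vstack([p0]+[p0+np.eye(4)[i]*d for i,d in enumerate((4,3,3,.1))])))
    print("clip x,y,z,pitch rel boom",r.x.round(2),r.fun,"x-s",(r.x[0]-q[0]).round(2))
E
python3 clip2.py
```

```text
s,lat,yaw,pitch [-5.3229e+01 -5.2540e+00  9.7326e+01  7.2000e-02] 2345.6 tail [ 0.5909 -0.2101  0.0633] nose [0.5374 0.2054 0.0331]
[np.int64(138), np.int64(66)]
clip x,y,z,pitch rel boom [-54.4    2.14   0.22   0.06] 132.09803921568624 x-s -1.17
clip x,y,z,pitch rel boom [-54.62   2.67   1.21   0.08] 132.16470588235293 x-s -1.39
```

Request:
apply_moves:
  offset:
    - [2.88,-2.64,0]
    - [2.88,-2.64,0]
    - [2.88,-2.64,0]
    - [2.88,-2.64,0]
    - [2.88,-2.64,0]
    - [2.88,-2.64,0]
    - [2.88,-2.64,0]
    - [2.88,-2.64,0]
    - [2.88,-2.64,0]
    - [2.88,-2.64,0]
    - [0,0,0]
  turn: [0,0,0,0,0,0,0,0,0,0,0]
  hand: [40,40,40,40,40,40,40,40,40,40,40]

```text
clock: 38.33
eef_pos: [0.2214, 0.5807, 0.2316]
orientation: [-0.001, 0.662, 0.749, -0.0]
contact_force: [-0.1, -0.2, -0.6]
width: 0.403
gripper_force: 0.0
```

```bash
python3 clip2.py
```

```text
s,lat,yaw,pitch [-5.2560e+01 -2.8920e+00  9.7162e+01  7.5000e-02] 1435.7 tail [ 0.5881 -0.2111  0.0639] nose [0.5359 0.2044 0.0322]
[np.int64(141), np.int64(173)]
clip x,y,z,pitch rel boom [-5.324e+01  6.700e-01  5.200e+00  4.000e-02] 61.32156862745097 x-s -0.68
clip x,y,z,pitch rel boom [-54.33   0.83   4.88   0.11] 63.66666666666667 x-s -1.77
```

```bash
cat >> clip2.py <<'E'
print("scan")
for pt in(0,.04):
  for z in(2,3,4,5,6,7):
    r=minimize(lambda a:f([a[0],a[1],z,pt]),[q[0],0],method="Nelder-Mead",options=dict(initial_simplex=[[q[0],0],[q[0]+3,0],[q[0],2]]));a=[*r.x,z,pt]
    print(pt,z,r.x.round(1),[round(float(np.abs(rc(c,a)-m).sum()),1) for c,m in zip(cs,ms)])
# desk check of z bias with first images
import clipfit as cf
E
sed -i 's/^import clipfit.*//' clip2.py
cat > bias.py <<'E'
from h import *
import re
src=open("clipfit.py").read().split("for a in(30,40)")[0].replace('cs=[capture("top"),capture("side")]','cs=[capture("top"),capture("side")]\nfor c,n in zip(cs,("top0","side0")): c["img"]=cv2.cvtColor(cv2.imread(f"pics/{n}.png"),cv2.COLOR_BGR2RGB)').replace("z/1e3])","z/1e3+q[3]])")
exec(src)
r=minimize(cost,[.489,.3435,.7,0],method="Nelder-Mead",options=dict(initial_simplex=[[.489,.3435,.7,0],[.493,.3435,.7,0],[.489,.3475,.7,0],[.489,.3435,.8,0],[.489,.3435,.7,.004]]));print("bias fit",r.x,r.fun)
E
python3 clip2.py; python3 bias.py
```

```text
s,lat,yaw,pitch [-5.2596e+01 -2.9060e+00  9.7168e+01  7.5000e-02] 1436.6 tail [ 0.5882 -0.2111  0.0638] nose [0.5359 0.2045 0.0323]
[np.int64(140), np.int64(173)]
clip x,y,z,pitch rel boom [-5.338e+01  6.500e-01  5.090e+00  5.000e-02] 63.43529411764706 x-s -0.79
clip x,y,z,pitch rel boom [-53.31   1.     6.     0.06] 64.21960784313725 x-s -0.72
scan
0 2 [-53.    0.6] [20.1, 56.4]
0 3 [-53.    0.6] [19.2, 54.9]
0 4 [-52.9   0.6] [19.1, 50.7]
0 5 [-52.8   0.7] [19.1, 45.3]
0 6 [-52.3   0.8] [19.2, 44.8]
0 7 [-52.   1.] [20.5, 48.3]
0.04 2 [-53.7   0.7] [17.2, 54.8]
0.04 3 [-53.7   0.6] [17.2, 50.6]
0.04 4 [-53.6   0.6] [17.1, 47.9]
0.04 5 [-53.2   0.7] [16.1, 47.0]
0.04 6 [-53.2   1.2] [17.2, 47.7]
0.04 7 [-53.2   1.2] [17.0, 50.0]
[np.int64(131), np.int64(472)]
bias fit [0.48852706 0.34534568 0.68802047 0.00355037] 67.0
```

Request:
apply_moves:
  offset:
    - [-3.73,1.477,0]
    - [-3.73,1.477,0]
    - [-3.73,1.477,0]
    - [-3.73,1.477,0]
    - [-3.73,1.477,0]
    - [-3.73,1.477,0]
    - [-3.73,1.477,0]
    - [-3.73,1.477,0]
    - [-3.73,1.477,0]
    - [-3.73,1.477,0]
    - [-3.73,1.477,0]
    - [-3.73,1.477,0]
    - [-3.73,1.477,0]
    - [-3.73,1.477,0]
    - [-3.73,1.477,0]
    - [-3.73,1.477,0]
    - [-3.73,1.477,0]
    - [-3.73,1.477,0]
    - [0,0,0]
    - [0,0,0]
  turn: [0,0,0,0,0,0,0,0,0,0,0,0,0,0,0,0,0,0,0,0]
  hand: [0,0,0,0,0,0,0,0,0,0,0,0,0,0,0,0,0,0,0,0]

```text
clock: 40.5
eef_pos: [0.5698, -0.0588, 0.2314]
orientation: [-0.0, 0.665, 0.747, -0.0]
contact_force: [0.1, 0.9, -0.2]
width: 0.0
gripper_force: 0.0
```

```bash
python3 -c "
from h import *
print(to([.5682,-.0524,.108]));st()"
```

```text
(array([ 0.65, -0.07, 12.34]), np.float64(96.61))
40.5 [ 0.5698 -0.0588  0.2314] [ 0.05  0.89 -0.21] 2.657234216300361e-05 0.0
```

Request:
apply_moves:
  offset:
    - [0.65,-0.07,2]
    - [0,0,4]
    - [0,0,3]
    - [0,0,2]
    - [0,0,1]
    - [0,0,0.3]
    - [0,0,0]
    - [0,0,0]
  turn: [0,0,0,0,0,0,0,0]
  hand: [0,0,0,0,0,0,0,0]

```text
clock: 41.17
eef_pos: [0.5691, -0.0499, 0.1106]
orientation: [0.001, 0.663, 0.748, 0.001]
contact_force: [0.8, 0.4, 0.4]
width: 0.004
gripper_force: 0.0
```

```bash
python3 -c "
from h import *
print(to([.5682,-.0524,.103]));st()"
```

```text
(array([-0.23, -0.13,  0.76]), np.float64(96.88))
41.17 [ 0.5691 -0.0499  0.1106] [0.79 0.42 0.36] 0.0044875208753493165 0.0
```

Request:
apply_moves:
  offset:
    - [0,0,0.1]
    - [0,0,0.1]
    - [0,0,0.1]
    - [0,0,0]
  turn: [0,0,0,0]
  hand: [0,0,0,0]

```text
clock: 41.5
eef_pos: [0.5683, -0.0502, 0.1062]
orientation: [0.0, 0.664, 0.748, 0.0]
contact_force: [0.8, 0.1, -0.1]
width: 0.002
gripper_force: 0.0
```

Request:
apply_moves:
  offset:
    - [-0.2,0,0.05]
    - [0,0,0.1]
    - [0,0,0]
  turn: [0,0,0]
  hand: [0,0,0]

```text
clock: 41.75
eef_pos: [0.5682, -0.0523, 0.1041]
orientation: [-0.0, 0.664, 0.748, -0.0]
contact_force: [-0.7, -0.2, -0.5]
width: -0.0
gripper_force: 0.0
```

Request:
apply_moves:
  offset:
    - [0,0,0.1]
    - [0,0,0]
  turn: [0,0]
  hand: [0,0]

```text
clock: 41.92
eef_pos: [0.5686, -0.0522, 0.1035]
orientation: [0.0, 0.664, 0.748, 0.0]
contact_force: [0.2, -0.4, 1.0]
width: 0.001
gripper_force: 0.3
```

Request:
apply_moves:
  offset:
    - [0,0,0.1]
    - [0,0,0]
  turn: [0,0]
  hand: [0,0]

```text
clock: 42.08
eef_pos: [0.5691, -0.0524, 0.1032]
orientation: [0.001, 0.664, 0.748, 0.0]
contact_force: [-0.1, -1.0, 4.6]
width: 0.001
gripper_force: 2.1
```

```bash
python3 -c "
from h import *
st()"
```

```text
42.08 [ 0.5691 -0.0524  0.1032] [-0.08 -0.99  4.61] 0.0007612051752127195 2.087436873698607
```

Request:
apply_moves:
  offset:
    - [0,0,0.1]
    - [0,0,0]
  turn: [0,0]
  hand: [0,0]

```text
clock: 42.25
eef_pos: [0.5696, -0.0526, 0.103]
orientation: [0.001, 0.664, 0.748, 0.001]
contact_force: [-1.7, -0.3, 8.3]
width: 0.0
gripper_force: 4.2
```

Request:
apply_moves:
  offset:
    - [0,0,-0.3]
    - [0,0,-0.5]
    - [0,0,-2]
    - [0,0,-4]
    - [0,0,-4]
    - [0,0,-2]
    - [0,0,0]
  turn: [0,0,0,0,0,0,0]
  hand: [0,0,0,0,0,0,0]

```text
clock: 42.83
eef_pos: [0.5715, -0.0527, 0.2361]
orientation: [0.005, 0.664, 0.748, 0.003]
contact_force: [1.4, -0.5, 0.4]
width: -0.001
gripper_force: 0.0
```

Request:
apply_moves:
  offset:
    - [3.73,-1.477,0]
    - [3.73,-1.477,0]
    - [3.73,-1.477,0]
    - [3.73,-1.477,0]
    - [3.73,-1.477,0]
    - [3.73,-1.477,0]
    - [3.73,-1.477,0]
    - [3.73,-1.477,0]
    - [3.73,-1.477,0]
    - [3.73,-1.477,0]
    - [3.73,-1.477,0]
    - [3.73,-1.477,0]
    - [3.73,-1.477,0]
    - [3.73,-1.477,0]
    - [3.73,-1.477,0]
    - [3.73,-1.477,0]
    - [3.73,-1.477,0]
    - [0,0,0]
    - [0,0,0]
  turn: [0,0,0,0,0,0,0,0,0,0,0,0,0,0,0,0,0,0,0]
  hand: [0,0,0,0,0,0,0,0,0,0,0,0,0,0,0,0,0,0,0]

```text
clock: 44.42
eef_pos: [0.2415, 0.5483, 0.2276]
orientation: [0.0, 0.662, 0.749, -0.001]
contact_force: [0.3, -0.1, 0.2]
width: 0.004
gripper_force: 0.0
```

```bash
python3 clip2.py | head -4
```

```text
s,lat,yaw,pitch [-5.2626e+01 -2.8980e+00  9.7071e+01  7.6000e-02] 1441.5 tail [ 0.5879 -0.2111  0.0639] nose [0.5363 0.2045 0.0322]
[np.int64(136), np.int64(175)]
clip x,y,z,pitch rel boom [-5.325e+01  7.700e-01  5.370e+00  4.000e-02] 59.49019607843138 x-s -0.62
clip x,y,z,pitch rel boom [-54.32   0.8    4.85   0.15] 61.95294117647059 x-s -1.7
```

Still tipped. The fin top touched at 103 mm, which matches the clip being fully home, and the clip sits about 1 mm from the edge line. Handing in.

```bash
python3 -c "
from workcell import *
print(close_job())"
```

```text
the job is handed in; nothing more can be done
None
```

The job is handed in: the aerial rests tipped nose down within about 2 mm past its balance point (about x = -52 mm on the boom), the orange clip is pressed home within about 1 mm of the bar edge, and nothing else was knowingly touched, though I did not re-image the bystanders at the end.

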